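# Take the dried paddle board off its barbed hook and stand it up for painting

### The job

The primer on the little wooden paddle board has dried. Gently take the board off the barbed hook of the ornament stand, by feel and without straining it against the wire: raise it so that its hole clears the barb, tilt it to suit the turned-up end, and back it off over the tip. Then lower it gently, upright with the handle up, into the groove of the painting block, about midway along and right down on the groove's floor, and let go; leave the primer tub, the paint bottle and the glue stick where they are.

Things in the scene. Friction and masses are not known exactly. Their poses are not given: they have to be found in the camera images.
- stand: Fixed ornament stand: round wooden base (132 mm across, 15 mm high) and one dark steel rod, 8 mm thick, that rises at x = +52 mm and bends into a level arm, centreline 210 mm above the table, along y = 0 from x = +36 to x = -40 mm, where its barbed end turns up. Nothing is higher than the hook. Origin: centre of the underside; x points from the hook to the upright, z up.
- hook_bend (a point): Outer end of the arm's centreline (stand x = -40 mm, 210 mm up). From here the rod runs 36 mm straight to its tip, rising at 18 to 42 degrees: bent by hand, stiff, never twice alike, not measured; find it by touch or eye. A 4.4 mm wire barb slants back above it from the tip: its free end, 10 mm back, is 9.2 mm off. Across it, rod and barb reach 4 mm below to 11.4 mm above the rod's centreline.
- board: Loose paddle-shaped board, off-white, 0.08 to 0.17 kg, 10 mm thick: body 90 mm wide, 100 mm high; above it a handle 44 mm wide with straight long edges, top 158 mm above the lower edge. Hangs on the level arm by the hole in its handle, square across the arm; free to slide and swing. Origin: middle of the lower edge; x through the thickness (at first as the stand's x), y across, z to the handle.
- board_eye (a point): Centre of the oblong hole, 18 mm high and 28 mm wide with round ends, in the board's handle: 138 mm above the lower edge, 20 mm below the top. Grip across the handle's long edges at this height. It hangs 5 mm below the arm's centreline; raised until the hole's lower edge touches the arm's underside it is 5 mm above. Axes as the board's.
- board_centre (a point): Centre of the whole board, 79 mm above its lower edge. Axes as the board's.
- block: Fixed painting block of pale wood, 64 mm (x) by 130 mm (y), 35 mm high, with a straight groove along its y, open at both ends, 12.5 mm wide; the mouth flares to 24.5 mm over the top 6 mm. Origin: centre of the underside, z up.
- groove (a point): Middle of the groove's floor, 15 mm above the table, 20 mm below the block's top; the groove runs along y (the board may face either way), z up.
- primer_tub: Loose white round tub, 94 mm across, 70 mm high. Origin: centre of its underside.
- paint_bottle: Loose paint bottle with white cap, 48 mm across, 149 mm high. Origin: centre of its underside.
- glue: Loose glue stick standing upright, 25 mm across, 94 mm high. Origin: centre of its underside.
Not all that is in view belongs to the job. What is meant by the board is not pink or red, and is the larger of those in its own colour.

How it is judged:
On the way:
1. the board is off the hook, past its tip, and no longer touches the stand (x of board_eye in the frame of stand below -0.1 m and contact force between board and stand below 0.1 N and height (world z) of board_centre above 0.11 m), for 0.2 s.
At the end, for the whole second after the job is handed in: The board stands by itself, handle up, within 0.2 rad of upright, its lower edge on the groove's floor (within 3 mm), between the groove's walls, along the groove (within 0.2 rad) and its middle within 30 mm of the groove's middle; released and at rest (z of board in the frame of block between 0.012 and 0.018 m and x of board in the frame of block between -0.006 and 0.006 m and y of board in the frame of block between -0.03 and 0.03 m and angle between board's own z axis and vertical below 0.2 rad and angle between the y axis of board and the y axis of block, either way round below 0.2 rad and linear speed of board below 0.02 m/s and height (world z) of board_centre above 0.085 m); the robot touches nothing.
It fails at once if the board is strained against the stand or its hook with more than 15 N (contact force between board and stand above 15 N).
It fails at once if the robot pushes on the stand with more than 15 N (contact force between any of the fingers, the arm and stand above 15 N).
It fails at once if the board is dropped or pressed on the block with more than 25 N (contact force between board and block above 25 N).
It fails at once if the board is dropped or laid on the table (height (world z) of board_centre below 0.07 m).
It fails at once if the primer tub, paint bottle or glue stick is shifted by more than 20 mm (distance of any of primer_tub, paint_bottle, glue from where it was at the start of the episode above 0.02 m).
It also fails if it takes over 72 s, if anything falls off the work surface, if the arm or the gripper's body presses on something with over 40 N, if the wrist force passes 120 N, or if a joint passes its speed limit or range.

### The arm

A 6-joint arm with a two-finger parallel gripper is mounted at the origin on the work surface; the furniture and walls round the work are solid. World frame = base frame: x ahead of the robot, y to its left, z up, the work surface at z = 0. Lengths are in m, angles in rad, forces in N, time in s.
With the tool pointing down it reaches from about 0.275 to 0.975 m from the base axis. Payload 8.4 kg.
Tool frame: the origin (TCP) lies at the very end of the fingers, on their centre line; the grasp point (between the pads) lies 19 mm behind it; z points along the fingers, y is the line along which they close (so a half turn about z gives the same grasp; the last joint's range is limited). The gripper opens to 92 mm and grips with 3 to 60 N. Pads are 20 mm wide; open, the fingers measure 128 mm over their backs; the gripper's body (75 mm by 189 mm) begins 69 mm behind the grasp point.
Start: joints at [-1.301, 0.353, 1.633, -0, 1.155, -0.002], TCP at [0.168, -0.602, 0.215] pointing down, gripper open.
Joint ranges: [-2.63, 2.63], [-0.92, 2.1], [0.06, 2.66], [-1.3, 4.44], [0, 2.69], [-3.02, 3.02]. Speed limits (rad/s): [2.22, 2.22, 2.79, 3.14, 3.14, 3.14].

### API

Orientations are given as a unit quaternion [x, y, z, w].
In Python, from bench import env gives the robot as it stands. The module is installed in compiled form; this text tells all that it offers.
- The arm moves only by the shell command python3 -m inch 'ROWS' [FORCE]. ROWS is JSON, a list of rows, each a list of 3 entries, a list of its own where there are three numbers: the shift along the tool's x, y, z normalised to -1 to 1, where 1 is 0.03 m, then the turn, a rotation vector about the tool's x, y, z normalised to -1 to 1, where 1 is 5 degrees, then the opening, from -1 (shut) to 1 (fully open), so that 0 is half open. A call has 1 to 20 rows; each row shifts and turns the commanded pose from where the row before left it, along the tool's axes as they then stand; what a row does not reach is not made up. A row lasts 1/12 s, in which the tool goes at most 41.7 mm and 7.16 degrees, less where a joint would pass 70% of its speed; a pose out of reach is approached as far as the arm can. A call with a number of a shift or a turn outside -1 to 1 is refused whole. A call with a gripper value outside its range is refused whole. The fingers move at their own pace and stop on an object; FORCE is the grip in N (left out, the last holds). Time passes only in rows, so rows that do not move let the fingers close. It gives the time, the measured TCP pose, the force, the opening and the grip force at its end, in the units of the state.
- env.observe(): the state, without advancing time (a new reading comes with each control period).
- env.grab_frame(name): name is "side" or "top"; returns a dict with "frame" (384x512x3 uint8, red, green, blue), "intrinsics" (3x3 intrinsics, pixels), "R" (3x3) and "t" (3): a world point X has camera coordinates R X + t. Camera axes: x right, y down, z forward; pixel columns grow to the right and rows downward; lengths in m; the calibration is good to about 2 mm. A picture is of the moment at which its call begins. There is no depth.
- env.job_done(): hands the job in; it is judged then, once.
The state is a dict: "time_s": time; "joint_pos": joint angles; "qvel": joint speeds; "tau": joint torques, N m; "tool_pos": TCP position; "ee_rot": TCP orientation; "contact_force": force on the tool from outside, world axes, zero at the start; "wrist_torque": the same for the moment, N m; "width": finger opening in m; "grasp_force": force on a finger pad.
Only numpy, scipy, OpenCV 4.12 (cv2) and the standard library are available. Lean on these libraries where they do the work, as an engineer would, in place of code of your own. Each camera call takes 0.05 s, during which the arm holds its last target. There are 200 camera calls.

## Working session

There is one attempt and no reset: what is moved stays moved. The work goes in short steps, Python scripts to look and compute and a shell command to move; the robot and the scene stay as the last step left them, time stands still between calls to the robot, and variables do not carry over. Pictures are saved under pics/ and viewed, at most 10 in all, crops included, and the job is handed in when it is done.

```bash
mkdir -p pics; cat > h.py <<'E'
import numpy as np, cv2, json
from bench import env
def snap(cam,name,crop=None,scale=1):
    f=env.grab_frame(cam); np.savez('pics/'+name+'.npz',**{k:np.array(f[k]) for k in('frame','intrinsics','R','t')})
    save(name,name,crop,scale)
def save(src,name,crop=None,scale=1):
    im=np.load('pics/'+src+'.npz')['frame'][:,:,::-1]
    if crop: a,b,c,d=crop; im=im[b:d,a:c]
    cv2.imwrite('pics/'+name+'.png',cv2.resize(im,None,fx=scale,fy=scale,interpolation=cv2.INTER_CUBIC))
def cal(src):
    f=np.load('pics/'+src+'.npz'); return f['intrinsics'],f['R'],f['t']
def onz(src,u,v,z):
    K,R,t=cal(src); d=R.T@np.linalg.solve(K,[u,v,1]); c=-R.T@t
    return c+d*(z-c[2])/d[2]
def tri(a,pa,b,pb):
    A=[];B=[]
    for s,p in((a,pa),(b,pb)):
        K,R,t=cal(s); d=R.T@np.linalg.solve(K,[*p,1]); d/=np.linalg.norm(d); M=np.eye(3)-np.outer(d,d)
        A.append(M);B.append(M@(-R.T@t))
    x=np.linalg.lstsq(np.vstack(A),np.hstack(B),rcond=None)[0]; return x,[np.linalg.norm(A[i]@x-B[i]) for i in(0,1)]
def proj(s,X):
    K,R,t=cal(s); p=K@(R@np.array(X)+t); return p[:2]/p[2]
E
python3 - <<'E'
from h import *
for c in('side','top'):
    snap(c,c+'0',scale=1.5); K,R,t=cal(c+'0'); print(c,K[0,0],(-R.T@t).round(3),R.round(2).tolist())
print(env.observe())
E
```

```text
side 409.9666260179838 [-0.126  0.875  0.629] [[-0.85, -0.53, -0.02], [-0.21, 0.38, -0.9], [0.48, -0.76, -0.44]]
top 359.68224192374646 [0.31  0.048 1.096] [[0.02, -1.0, -0.0], [-0.99, -0.02, -0.11], [0.11, 0.0, -0.99]]
{'time_s': 0.1, 'joint_pos': array([-1.30137071e+00,  3.53557049e-01,  1.63403943e+00, -1.29949649e-05,
        1.15520293e+00, -2.37666574e-03]), 'qvel': array([-1.93775416e-03, -2.16762079e-03, -1.73305260e-03, -1.41937510e-04,
        2.28748209e-04, -9.54310387e-05]), 'tau': array([ 1.91921094e-04, -5.94903767e+01, -3.34930086e+01,  6.98268553e-02,
        1.84361479e-02, -4.38221150e-05]), 'tool_pos': array([ 0.16768661, -0.6016332 ,  0.21396111]), 'ee_rot': array([ 9.90779107e-01,  1.35485778e-01, -8.62164198e-05, -5.97215768e-04]), 'contact_force': array([ 0.05886902,  0.18836722, -0.60372797]), 'wrist_torque': array([-0.00763964,  0.0099575 , -0.04532207]), 'grasp_force': 0.0, 'width': 0.09192577791260864}
```

View pics/side0.png

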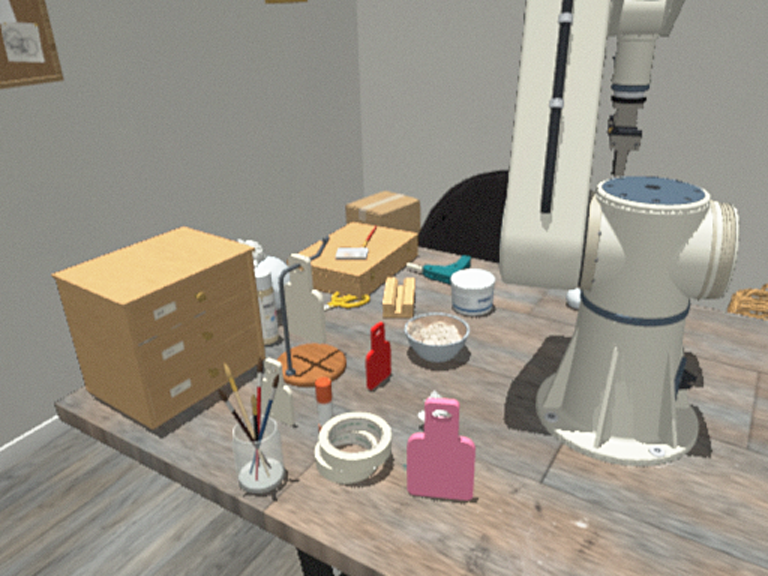

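View pics/top0.png

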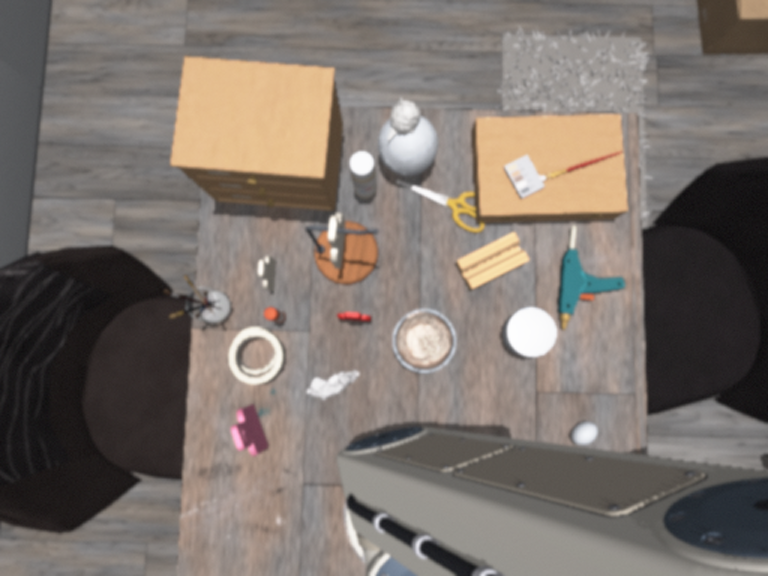

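The scene: stand base at top (347,252), with the hook arm running left to right (+y to -y) above it and the off-white board hanging across it. The block is at top (492,261), the tub at (531,332), the bottle at (363,175) and the glue at (272,315). Next, enlarged crops of the stand.

```bash
python3 - <<'E'
from h import *
save('side0','sidec',(175,150,285,260),5.4)
save('top0','topc',(195,130,365,205),4.7)
E
```

```text
(no output)
```

View pics/sidec.png

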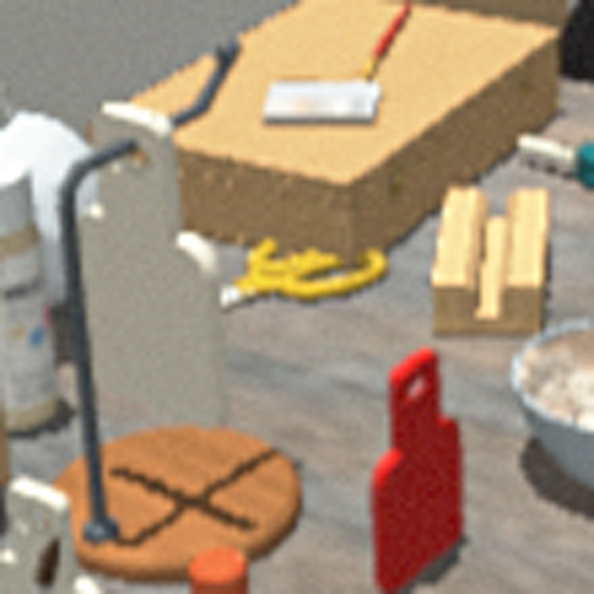

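View pics/topc.png

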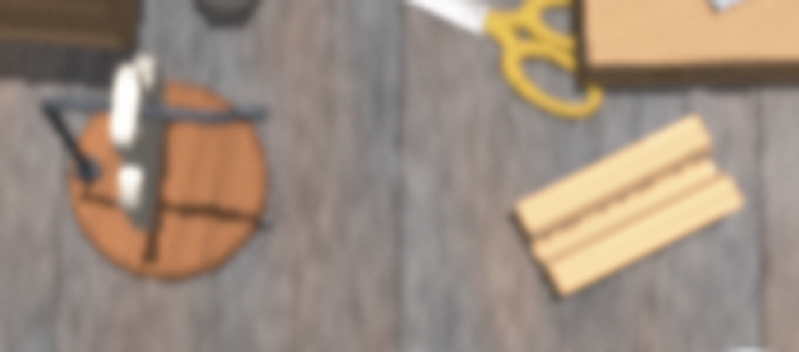

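Side crop: rod elbow ~(70,185), arm emerges past the board and bends at ~(190,115), tip (230,48), upright foot (99,528). Top crop: disc centre (169,181), foot (90,172), elbow (48,107), tip (265,114), handle top (125,103), block corners (515,212), (697,116), (744,200), (562,297).

```bash
python3 - <<'E'
from h import *
S=lambda u,v:(175+u/5.4-.4,150+v/5.4-.4)
T=lambda u,v:(195+u/4.7-.4,130+v/4.7-.4)
P=lambda n,x:print(n,np.round(x,4))
P('base',onz('top0',*T(169,181),.015)); P('foot',onz('top0',*T(90,172),.015)); P('footS',onz('side0',*S(99,528),.015))
P('elbow',onz('top0',*T(48,107),.2)); P('tip top z.232',onz('top0',*T(265,114),.232))
x,e=tri('side0',S(230,48),'top0',T(265,114)); P('tip',x);P('err',e)
P('bendS',onz('side0',*S(188,117),.21)); P('armS mid',onz('side0',*S(110,152),.21))
# base disc in side: center
P('baseS',onz('side0',*S(182,500),.015))
c=[onz('top0',*T(*p),.035) for p in((515,212),(697,116),(744,200),(562,297))]
for p in c:P('blk',p)
P('blkc',np.mean(c,0)); print(np.linalg.norm(c[0]-c[1]),np.linalg.norm(c[1]-c[2]))
d=c[1]-c[0]+c[2]-c[3]; print('blk y dir deg',np.degrees(np.arctan2(d[1],d[0])))
# side: groove near-end bottom centre, top near corners
P('blkS',[onz('side0',*S(*p),.035) for p in((434,290),(548,290),(453,188),(547,190))])
for h in(.225,.2255): P('handle',[onz('top0',*T(125,y),.226) for y in(65,145)])
x,e=tri('side0',S(133,112),'top0',T(125,103)); P('handletop tri',x);P('e',e)
P('others',[onz('top0',u/1.5,v/1.5,z)for u,v,z in((363,163,.149),(272,314,.094),(531,332,.07))])
E
```

```text
base [0.5119 0.1372 0.015 ]
foot [0.5167 0.1887 0.015 ]
footS [0.5204 0.1886 0.015 ]
elbow [0.5165 0.1887 0.2   ]
tip top z.232 [0.5081 0.0704 0.232 ]
tip [0.509  0.071  0.2322]
err [0.0011 0.0011]
bendS [0.5085 0.1095 0.21  ]
armS mid [0.5148 0.1605 0.21  ]
baseS [0.5003 0.1477 0.015 ]
blk [ 0.4934 -0.085   0.035 ]
blk [ 0.5583 -0.2008  0.035 ]
blk [ 0.5045 -0.2305  0.035 ]
blk [ 0.4396 -0.1152  0.035 ]
blkc [ 0.4989 -0.1579  0.035 ]
0.13272392098132085 0.061437367661718846
blk y dir deg -60.684153707304716
blkS [[ 0.4906 -0.0774  0.035 ]
 [ 0.4333 -0.1099  0.035 ]
 [ 0.5545 -0.2013  0.035 ]
 [ 0.501  -0.2279  0.035 ]]
handle [[0.534  0.1449 0.226 ]
 [0.4912 0.1434 0.226 ]]
handle [[0.534  0.1449 0.226 ]
 [0.4912 0.1434 0.226 ]]
handletop tri [0.5135 0.1441 0.2246]
e [0.0005 0.0005]
others [[ 0.6519  0.1002  0.149 ]
 [ 0.3772  0.2644  0.094 ]
 [ 0.3562 -0.2236  0.07  ]]
```

```bash
cat >> h.py <<'E'
from scipy.spatial.transform import Rotation as Ro
SX=np.array([np.cos(np.radians(85.6)),np.sin(np.radians(85.6)),0]); SO=np.array([.5135,.137,0])
def toS(p): d=np.array(p)-SO; return np.array([d@SX, d@np.array([-SX[1],SX[0],0]), d[2]])
def fromS(s): return SO+s[0]*SX+s[1]*np.array([-SX[1],SX[0],0])+np.array([0,0,s[2]])
def need(p,yaw,tilt=0):
    """tool y at world angle yaw deg, tool z down then turned by tilt deg about tool y; grasp point at p"""
    o=env.observe(); R=Ro.from_quat(o['ee_rot'])
    y=np.array([np.cos(np.radians(yaw)),np.sin(np.radians(yaw)),0]); z=np.array([0,0,-1.]); x=np.cross(y,z)
    G=Ro.from_matrix(np.c_[x,y,z])*Ro.from_euler('y',tilt,degrees=True)
    tcp=np.array(p)+G.apply([0,0,.019])
    print('shift units',(R.inv().apply(tcp-o['tool_pos'])/.03).round(2),'turn units',(np.degrees((R.inv()*G).as_rotvec())/5).round(2))
def st():
    o=env.observe(); R=Ro.from_quat(o['ee_rot']); g=o['tool_pos']-R.apply([0,0,.019])
    print('t',round(o['time_s'],2),'grasp',g.round(4),'S mm',(toS(g)*1e3).round(1),'F',np.round(o['contact_force'],2),'w',round(o['width'],4),'gf',round(o['grasp_force'],1),'toolx',R.as_matrix()[:,0].round(3),'toolz',R.as_matrix()[:,2].round(3))
E
python3 - <<'E'
from h import *
st(); need([.5135,.144,.37],-4.4)
print(onz('side0',155/1.5,418/1.5,0),onz('side0',253/1.5,345/1.5,0),onz('top0',335/1.5,165/1.5,.2),onz('top0',335/1.5,165/1.5,.3))
E
```

```text
t 0.1 grasp [ 0.1677 -0.6017  0.233 ] S mm [-763.   288.1  233. ] F [ 0.06  0.19 -0.6 ] w 0.0919 gf 0.0 toolx [ 0.963  0.268 -0.   ] toolz [-0.     0.001 -1.   ]
shift units [ 17.78 -20.85  -4.54] turn units [-1.000e-02 -1.000e-02 -1.401e+01]
[0.6389443  0.39014841 0.        ] [0.65849487 0.13683449 0.        ] [0.62890363 0.14540881 0.2       ] [0.59337163 0.13454626 0.3       ]
```

```bash
python3 -m inch '[[[0,0,-1],[0,0,0],1],[[0,0,-1],[0,0,0],1],[[0,0,-1],[0,0,0],1],[[0,0,-1],[0,0,0],1],[[0,0,-0.7],[0,0,0],1],[[0,0,0],[0,0,-1],1],[[0,0,0],[0,0,-1],1],[[0,0,0],[0,0,-1],1],[[0,0,0],[0,0,-1],1],[[0,0,0],[0,0,-1],1],[[0,0,0],[0,0,-1],1],[[0,0,0],[0,0,-1],1],[[0,0,0],[0,0,-1],1],[[0,0,0],[0,0,-1],1],[[0,0,0],[0,0,-1],1],[[0,0,0],[0,0,-1],1],[[0,0,0],[0,0,-1],1],[[0,0,0],[0,0,-1],1],[[0,0,0],[0,0,-1],1]]'
python3 - <<'E'
from h import *
st(); need([.5135,.144,.37],-4.4)
E
```

```text
time_s: 1.68
tool_pos: [0.1677, -0.6019, 0.3551]
ee_rot: [0.732, 0.681, 0.0, -0.0]
contact_force: [0.2, -0.2, 0.2]
width: 0.0921
grasp_force: 0.0
t 1.68 grasp [ 0.1677 -0.6019  0.3741] S mm [-763.2  288.1  374.1] F [ 0.18 -0.16  0.2 ] w 0.0921 gf 0.0 toolx [0.073 0.997 0.001] toolz [-0.     0.001 -1.   ]
shift units [25.64  9.68  0.15] turn units [-0.   -0.01  0.04]
```

```bash
python3 -m inch '[[[0.98,0.37,0],[0,0,0],1],[[0.98,0.37,0],[0,0,0],1],[[0.98,0.37,0],[0,0,0],1],[[0.98,0.37,0],[0,0,0],1],[[0.98,0.37,0],[0,0,0],1],[[0.98,0.37,0],[0,0,0],1],[[0.98,0.37,0],[0,0,0],1],[[0.98,0.37,0],[0,0,0],1],[[0.98,0.37,0],[0,0,0],1],[[0.98,0.37,0],[0,0,0],1],[[0.98,0.37,0],[0,0,0],1],[[0.98,0.37,0],[0,0,0],1],[[0.98,0.37,0],[0,0,0],1],[[0.98,0.37,0],[0,0,0],1],[[0.98,0.37,0],[0,0,0],1],[[0.98,0.37,0],[0,0,0],1],[[0.98,0.37,0],[0,0,0],1],[[0.98,0.37,0],[0,0,0],1],[[0.98,0.37,0],[0,0,0],1],[[0.98,0.37,0],[0,0,0],1]]' && python3 -m inch '[[[0.98,0.37,0],[0,0,0],1],[[0.98,0.37,0],[0,0,0],1],[[0.98,0.37,0],[0,0,0],1],[[0.98,0.37,0],[0,0,0],1],[[0.98,0.37,0],[0,0,0],1],[[0.98,0.37,0],[0,0,0],1],[[0,0,0],[0,0,0],1]]'
python3 - <<'E'
from h import *
st(); need([.5135,.144,.24],-4.4)
snap('side','side1'); snap('top','top1')
a=cv2.imread('pics/side1.png')[110:260,160:310]; b=cv2.imread('pics/top1.png')[110:190,190:290]
a=cv2.resize(a,(600,600),interpolation=cv2.INTER_CUBIC); cv2.imwrite('pics/s1.png',a)
E
```

```text
time_s: 3.35
tool_pos: [0.4347, -0.0313, 0.3555]
ee_rot: [0.734, 0.679, -0.0, 0.0]
contact_force: [0.2, -1.0, 0.1]
width: 0.092
grasp_force: 0.0
time_s: 3.93
tool_pos: [0.516, 0.1418, 0.3548]
ee_rot: [0.733, 0.68, 0.0, -0.001]
contact_force: [-0.9, -0.2, -0.3]
width: 0.0919
grasp_force: 0.0
t 3.93 grasp [0.516  0.1418 0.3738] S mm [  5.   -2.1 373.8] F [-0.9  -0.21 -0.27] w 0.0919 gf 0.0 toolx [0.075 0.997 0.002] toolz [-0.     0.002 -1.   ]
shift units [ 0.06 -0.09  4.46] turn units [-0.   -0.02  0.02]
```

View pics/s1.png

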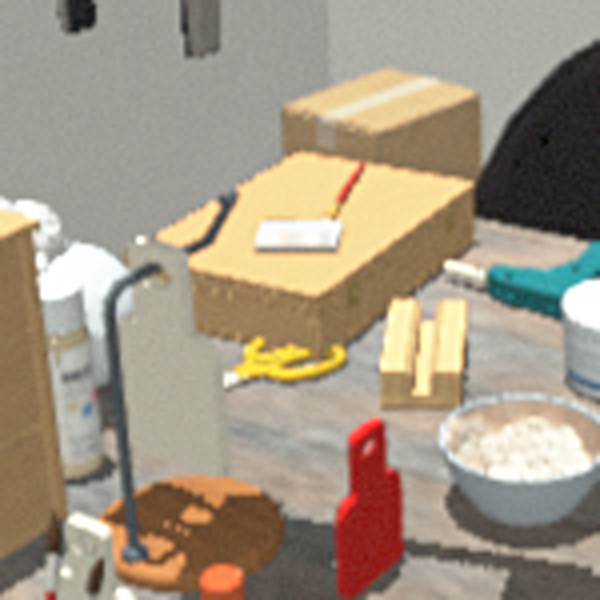

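Gripper sits above the handle; the hook in side view is unchanged. Descending to eye height and closing lightly.

```bash
python3 -m inch '[[[0.06,-0.09,1],[0,0,0],1],[[0,0,1],[0,0,0],1],[[0,0,1],[0,0,0],1],[[0,0,1],[0,0,0],1],[[0,0,0.8],[0,0,0],1],[[0,0,0.5],[0,0,0],1],[[0,0,0.32],[0,0,0],1],[[0,0,0],[0,0,0],1],[[0,0,0],[0,0,0],0.2],[[0,0,0],[0,0,0],0.1],[[0,0,0],[0,0,0],0],[[0,0,0],[0,0,0],-0.03],[[0,0,0],[0,0,0],-0.06],[[0,0,0],[0,0,0],-0.1],[[0,0,0],[0,0,0],-0.2],[[0,0,0],[0,0,0],-0.2],[[0,0,0],[0,0,0],-0.2]]' 12
python3 - <<'E'
from h import *
st()
snap('side','side2'); snap('top','top2')
a=cv2.imread('pics/side2.png')[150:260,170:270]; b=cv2.imread('pics/top2.png')[110:220,190:290]
cv2.imwrite('pics/c2.png',np.hstack([cv2.resize(i,(400,440),interpolation=cv2.INTER_CUBIC) for i in(a,b)]))
E
```

```text
time_s: 5.45
tool_pos: [0.5121, 0.1399, 0.1871]
ee_rot: [0.734, 0.679, 0.0, 0.0]
contact_force: [-0.1, -0.3, 2.3]
width: 0.0438
grasp_force: 12.0
t 5.45 grasp [0.5121 0.1399 0.2061] S mm [  2.7   1.6 206.1] F [-0.12 -0.29  2.28] w 0.0438 gf 12.0 toolx [0.077 0.997 0.   ] toolz [ 0.  0. -1.]
```

View pics/c2.png

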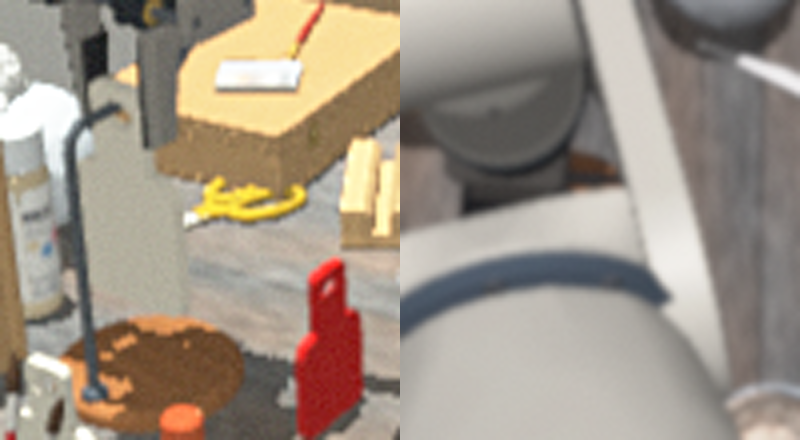

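Grasped (43.8 mm, 12 N) with the fingers on either side of the handle. Now raise by feel.

```bash
for i in 1; do python3 -m inch '[[[0,0,-0.05],[0,0,0],-0.2],[[0,0,-0.05],[0,0,0],-0.2],[[0,0,-0.05],[0,0,0],-0.2],[[0,0,0],[0,0,0],-0.2],[[0,0,0],[0,0,0],-0.2]]'; python3 -m inch '[[[0,0,-0.05],[0,0,0],-0.2],[[0,0,-0.03],[0,0,0],-0.2],[[0,0,0],[0,0,0],-0.2],[[0,0,0],[0,0,0],-0.2]]';python3 -m inch '[[[0,0,-0.03],[0,0,0],-0.2],[[0,0,0],[0,0,0],-0.2],[[0,0,0],[0,0,0],-0.2]]'; done | grep -v -e rot -e width
```

```text
time_s: 5.97
tool_pos: [0.512, 0.1398, 0.1915]
contact_force: [-0.2, 0.2, -2.0]
grasp_force: 12.0
time_s: 6.3
tool_pos: [0.512, 0.1398, 0.194]
contact_force: [0.0, 0.5, -1.4]
grasp_force: 12.0
time_s: 6.55
tool_pos: [0.512, 0.1398, 0.1948]
contact_force: [0.4, -0.3, -1.1]
grasp_force: 12.0
```

```bash
for i in 1; do python3 -m inch '[[[0,0,-0.03],[0,0,0],-0.2],[[0,0,0],[0,0,0],-0.2],[[0,0,0],[0,0,0],-0.2]]'; python3 -m inch '[[[0,0,-0.03],[0,0,0],-0.2],[[0,0,0],[0,0,0],-0.2],[[0,0,0],[0,0,0],-0.2]]';python3 -m inch '[[[0,0,-0.03],[0,0,0],-0.2],[[0,0,0],[0,0,0],-0.2],[[0,0,0],[0,0,0],-0.2]]'; done | grep -v -e rot -e width
```

```text
time_s: 6.8
tool_pos: [0.512, 0.1398, 0.1958]
contact_force: [0.3, 1.3, -1.0]
grasp_force: 12.0
time_s: 7.05
tool_pos: [0.512, 0.1398, 0.1967]
contact_force: [-0.1, 0.2, -1.4]
grasp_force: 12.0
time_s: 7.3
tool_pos: [0.5119, 0.1398, 0.1974]
contact_force: [0.0, 0.5, -3.1]
grasp_force: 12.0
```

```bash
cat >> h.py <<'E'
TH=39.; OFF=np.array([.004,0,.0012])
def hook(s,n,th,tilt):
    """eye at s along / n above the end rod (mm), board tilted by tilt deg"""
    a=np.radians(th); e=fromS(np.array([-40-s*np.cos(a)+n*np.sin(a),1.6,210+s*np.sin(a)+n*np.cos(a)])/1e3)
    y=np.array([SX[1],-SX[0],0]); x=SX; 
    G=Ro.from_matrix(np.c_[x,y,[0,0,-1]])*Ro.from_euler('y',-tilt,degrees=True)
    need(e-G.apply(OFF),-4.4,-tilt)
E
python3 - <<'E'
from h import *
for th in(30,34,38,42):
    a=np.radians(th)
    for s in(0,18,36):
        X=fromS([-.04-s*1e-3*np.cos(a),0,.21+s*1e-3*np.sin(a)])
        p=proj('side0',X);q=proj('top0',X);print(th,s,((p-[175,150]+.4)*5.4).round(0),((q-[195,130]+.4)*4.7).round(0))
st()
for a in((-9,0,0),(-5,1,20),(10,3,39)):
    hook(a[0],a[1],39 if a[0]>0 else 0,a[2])
E
```

```text
30 0 [201. 107.] [216. 118.]
30 18 [221.  80.] [244. 117.]
30 36 [240.  53.] [273. 116.]
34 0 [201. 107.] [216. 118.]
34 18 [220.  79.] [243. 116.]
34 36 [238.  50.] [271. 115.]
38 0 [201. 107.] [216. 118.]
38 18 [218.  77.] [242. 116.]
38 36 [236.  47.] [268. 114.]
42 0 [201. 107.] [216. 118.]
42 18 [217.  76.] [240. 115.]
42 36 [234.  45.] [265. 113.]
t 7.3 grasp [0.5119 0.1398 0.2164] S mm [  2.6   1.8 216.4] F [ 0.01  0.5  -3.08] w 0.0439 gf 12.0 toolx [ 0.077  0.997 -0.   ] toolz [-0. -0. -1.]
shift units [-1.25  0.01  0.17] turn units [-0.    0.   -0.01]
shift units [-1.58  0.01  0.06] turn units [-0.   -4.   -0.01]
shift units [-2.09  0.01 -0.33] turn units [-0.  -7.8 -0. ]
```

```bash
python3 -m inch '[[[0,0,0.1],[0,0,0],-0.2],[[-0.1,0,0.07],[0,0,0],-0.2],[[-0.2,0,0],[0,0,0],-0.2],[[-0.2,0,0],[0,0,0],-0.2],[[-0.2,0,0],[0,0,0],-0.2],[[-0.2,0,0],[0,0,0],-0.2],[[-0.2,0,0],[0,0,0],-0.2],[[-0.15,0,0],[0,0,0],-0.2],[[0,0,0],[0,0,0],-0.2],[[0,0,0],[0,0,0],-0.2]]'
python3 - <<'E'
from h import *
st()
hook(-7,0.5,0,10)
hook(-5,1,0,20)
E
```

```text
time_s: 8.13
tool_pos: [0.5092, 0.1021, 0.1925]
ee_rot: [0.734, 0.679, 0.0, 0.0]
contact_force: [-0.9, -0.5, -1.3]
width: 0.0437
grasp_force: 12.0
t 8.13 grasp [0.5092 0.1021 0.2115] S mm [-35.1   1.7 211.5] F [-0.87 -0.51 -1.28] w 0.0437 gf 12.0 toolx [0.078 0.997 0.   ] toolz [ 0.  0. -1.]
shift units [-0.16  0.   -0.04] turn units [ 0.   -2.   -0.01]
shift units [-0.32  0.   -0.1 ] turn units [-0.   -4.   -0.01]
```

```bash
python3 -m inch '[[[-0.04,0,-0.01],[0,-0.5,0],-0.2],[[-0.04,0,-0.01],[0,-0.5,0],-0.2],[[-0.04,0,-0.01],[0,-0.5,0],-0.2],[[-0.04,0,-0.01],[0,-0.5,0],-0.2],[[-0.05,0,0],[0,-0.5,0],-0.2],[[-0.05,0,0],[0,-0.5,0],-0.2],[[-0.05,0,0],[0,-0.5,0],-0.2],[[-0.05,0,0],[0,-0.5,0],-0.2],[[0,0,0],[0,0,0],-0.2],[[0,0,0],[0,0,0],-0.2]]'
python3 - <<'E'
from h import *
st()
hook(-5,1,0,20);hook(3,1,39,30); hook(9,2,39,39)
E
```

```text
time_s: 8.97
tool_pos: [0.5082, 0.0928, 0.195]
ee_rot: [0.722, 0.67, -0.127, 0.117]
contact_force: [0.5, 0.1, -1.4]
width: 0.0436
grasp_force: 12.0
t 8.97 grasp [0.5087 0.0992 0.2128] S mm [-38.    1.9 212.8] F [ 0.47  0.06 -1.4 ] w 0.0436 gf 12.0 toolx [ 0.071  0.937 -0.341] toolz [-0.026 -0.34  -0.94 ]
shift units [-0.02  0.01 -0.02] turn units [-0.   -0.01  0.01]
shift units [-0.35  0.01 -0.03] turn units [-0.   -2.01  0.01]
shift units [-0.61  0.01 -0.17] turn units [-0.   -3.81  0.01]
```

```bash
python3 -m inch '[[[-0.08,0,-0.01],[0,-0.5,0],-0.2],[[-0.08,0,-0.01],[0,-0.5,0],-0.2],[[-0.08,0,0],[0,-0.5,0],-0.2],[[-0.08,0,0],[0,-0.5,0],-0.2],[[0,0,0],[0,0,0],-0.2],[[0,0,0],[0,0,0],-0.2]]'
python3 - <<'E'
from h import *
st()
hook(3,1,39,30); hook(9,2,39,39)
E
```

```text
time_s: 9.47
tool_pos: [0.5076, 0.0837, 0.1994]
ee_rot: [0.709, 0.657, -0.189, 0.175]
contact_force: [1.2, 0.1, -1.7]
width: 0.0439
grasp_force: 12.0
t 9.47 grasp [0.5083 0.0931 0.2159] S mm [-44.1   1.8 215.9] F [ 1.19  0.11 -1.67] w 0.0439 gf 12.0 toolx [ 0.066  0.865 -0.498] toolz [-0.039 -0.497 -0.867]
shift units [-0.01  0.01  0.01] turn units [-0.01 -0.02  0.  ]
shift units [-0.29  0.01 -0.08] turn units [-0.01 -1.82  0.  ]
```

```bash
python3 -m inch '[[[-0.07,0,-0.02],[0,-0.45,0],-0.2],[[-0.07,0,-0.02],[0,-0.45,0],-0.2],[[-0.07,0,-0.01],[0,-0.45,0],-0.2],[[-0.07,0,-0.01],[0,-0.45,0],-0.2],[[0,0,0],[0,0,0],-0.2],[[0,0,0],[0,0,0],-0.2]]'
python3 - <<'E'
from h import *
st()
hook(9,2,39,39)
E
for i in 1 2 3; do :; done
python3 -m inch '[[[0,0,-0.04],[0,0,0],-0.2],[[0,0,0],[0,0,0],-0.2],[[0,0,0],[0,0,0],-0.2]]' | grep -e tool -e con
python3 -m inch '[[[0,0,-0.03],[0,0,0],-0.2],[[0,0,0],[0,0,0],-0.2],[[0,0,0],[0,0,0],-0.2]]'| grep -e tool -e con
```

```text
time_s: 9.97
tool_pos: [0.5071, 0.0775, 0.2056]
ee_rot: [0.692, 0.641, -0.244, 0.226]
contact_force: [-0.4, -0.3, -1.5]
width: 0.044
grasp_force: 12.0
t 9.97 grasp [0.5081 0.0894 0.2204] S mm [-47.9   1.8 220.4] F [-0.37 -0.32 -1.45] w 0.044 gf 12.0 toolx [ 0.06   0.776 -0.627] toolz [-0.049 -0.625 -0.779]
shift units [-0.01  0.01 -0.  ] turn units [-0.01 -0.03  0.  ]
tool_pos: [0.5073, 0.078, 0.2072]
contact_force: [0.1, -0.6, -1.5]
tool_pos: [0.5073, 0.0787, 0.2076]
contact_force: [-0.8, 0.7, -0.8]
```

```bash
for i in 1; do
python3 -m inch '[[[0,0,-0.03],[0,0,0],-0.2],[[0,0,0],[0,0,0],-0.2],[[0,0,0],[0,0,0],-0.2]]' 
python3 -m inch '[[[0,0,-0.02],[0,0,0],-0.2],[[0,0,0],[0,0,0],-0.2],[[0,0,0],[0,0,0],-0.2]]'; done | grep -e tool -e con
```

```text
tool_pos: [0.5073, 0.0793, 0.2082]
contact_force: [0.2, -0.6, -0.6]
tool_pos: [0.5073, 0.0796, 0.2087]
contact_force: [-0.5, 0.2, -1.7]
```

```bash
for i in 1; do
python3 -m inch '[[[0,0,-0.02],[0,0,0],-0.2],[[0,0,0],[0,0,0],-0.2],[[0,0,0],[0,0,0],-0.2]]' 
python3 -m inch '[[[0,0,-0.02],[0,0,0],-0.2],[[0,0,0],[0,0,0],-0.2],[[0,0,0],[0,0,0],-0.2]]'; done | grep -e tool -e con
python3 - <<'E'
from h import *
hook(9,5,39,39)
E
```

```text
tool_pos: [0.5074, 0.08, 0.2092]
contact_force: [0.0, 0.6, -1.7]
tool_pos: [0.5074, 0.0804, 0.2096]
contact_force: [1.0, -0.3, -1.0]
shift units [-0.    0.    0.06] turn units [-0. -0. -0.]
```

```bash
for i in 1; do
python3 -m inch '[[[0,0,-0.03],[0,0,0],-0.2],[[0,0,0],[0,0,0],-0.2],[[0,0,0],[0,0,0],-0.2]]' 
python3 -m inch '[[[0,0,-0.02],[0,0,0],-0.2],[[0,0,0],[0,0,0],-0.2],[[0,0,0],[0,0,0],-0.2]]'; done | grep -e tool -e con
```

```text
tool_pos: [0.5073, 0.0806, 0.21]
contact_force: [1.2, -3.1, -5.6]
tool_pos: [0.5073, 0.0807, 0.2101]
contact_force: [2.3, -6.2, -10.1]
```

```bash
for i in 1; do
python3 -m inch '[[[0,0,0.05],[0,0,0],-0.2],[[0,0,0.035],[0,0,0],-0.2],[[0,0,0],[0,0.4,0],-0.2],[[0,0,0],[0,0,0],-0.2]]' 
python3 -m inch '[[[-0.1,0,0],[0,0,0],-0.2],[[-0.1,0,0],[0,0,0],-0.2],[[-0.07,0,0],[0,0,0],-0.2],[[0,0,0],[0,0,0],-0.2],[[0,0,0],[0,0,0],-0.2]]'; done | grep -e tool -e con
python3 - <<'E'
from h import *
st();hook(9,5,37,37)
E
```

```text
tool_pos: [0.5076, 0.0798, 0.2094]
contact_force: [1.1, -0.4, -1.0]
tool_pos: [0.5069, 0.0732, 0.2138]
contact_force: [0.1, 1.1, -1.2]
t 12.72 grasp [0.5077 0.0846 0.229 ] S mm [-52.7   1.7 229. ] F [ 0.06  1.09 -1.21] w 0.0439 gf 12.0 toolx [ 0.062  0.796 -0.602] toolz [-0.046 -0.6   -0.799]
shift units [0.29 0.   0.04] turn units [-0.   -0.   -0.01]
```

```bash
for i in 1; do
python3 -m inch '[[[0,0,-0.02],[0,0,0],-0.2],[[0,0,0],[0,0,0],-0.2],[[0,0,0],[0,0,0],-0.2]]' 
python3 -m inch '[[[0,0,-0.02],[0,0,0],-0.2],[[0,0,0],[0,0,0],-0.2],[[0,0,0],[0,0,0],-0.2]]' 
python3 -m inch '[[[0,0,-0.015],[0,0,0],-0.2],[[0,0,0],[0,0,0],-0.2],[[0,0,0],[0,0,0],-0.2]]'; done | grep -e tool -e con
```

```text
tool_pos: [0.5069, 0.0737, 0.2141]
contact_force: [-0.4, 0.1, -1.0]
tool_pos: [0.5069, 0.074, 0.2146]
contact_force: [-0.2, -0.8, -0.4]
tool_pos: [0.5069, 0.0742, 0.2149]
contact_force: [0.4, -0.8, -2.5]
```

```bash
for i in 1; do
python3 -m inch '[[[0,0,0.045],[0,-0.2,0],-0.2],[[-0.07,0,0],[0,0,0],-0.2],[[0,0,0],[0,0,0],-0.2],[[0,0,0],[0,0,0],-0.2]]' 
python3 -m inch '[[[-0.07,0,0],[0,0,0],-0.2],[[0,0,0],[0,0,0],-0.2],[[0,0,0],[0,0,0],-0.2]]' 
python3 -m inch '[[[-0.07,0,0],[0,0,0],-0.2],[[0,0,0],[0,0,0],-0.2],[[0,0,0],[0,0,0],-0.2]]'; done | grep -e tool -e con
```

```text
tool_pos: [0.5067, 0.0718, 0.2152]
contact_force: [-0.2, 0.5, -0.5]
tool_pos: [0.5067, 0.0701, 0.2167]
contact_force: [0.3, -0.7, -1.3]
tool_pos: [0.5065, 0.0684, 0.2179]
contact_force: [-0.8, -0.2, -1.0]
```

```bash
for i in 1; do
python3 -m inch '[[[-0.07,0,0],[0,0,0],-0.2],[[0,0,0],[0,0,0],-0.2],[[0,0,0],[0,0,0],-0.2]]' 
python3 -m inch '[[[-0.07,0,0],[0,0,0],-0.2],[[0,0,0],[0,0,0],-0.2],[[0,0,0],[0,0,0],-0.2]]' 
python3 -m inch '[[[-0.07,0,0],[0,0,0],-0.2],[[0,0,0],[0,0,0],-0.2],[[0,0,0],[0,0,0],-0.2]]'; done | grep -e tool -e con
```

```text
tool_pos: [0.5064, 0.0668, 0.2192]
contact_force: [-0.6, -0.8, -1.2]
tool_pos: [0.5062, 0.0651, 0.2204]
contact_force: [-0.6, -1.0, -1.7]
tool_pos: [0.5061, 0.0635, 0.2217]
contact_force: [0.7, 0.2, -1.2]
```

```bash
for i in 1; do
python3 -m inch '[[[-0.07,0,0],[0,0,0],-0.2],[[-0.07,0,0],[0,0,0],-0.2],[[0,0,0],[0,0,0],-0.2],[[0,0,0],[0,0,0],-0.2]]' 
python3 -m inch '[[[-0.07,0,0],[0,0,0],-0.2],[[-0.07,0,0],[0,0,0],-0.2],[[0,0,0],[0,0,0],-0.2],[[0,0,0],[0,0,0],-0.2]]' 
python3 -m inch '[[[-0.07,0,0],[0,0,0],-0.2],[[-0.07,0,0],[0,0,0],-0.2],[[0,0,0],[0,0,0],-0.2],[[0,0,0],[0,0,0],-0.2]]'; done | grep -e tool -e con
python3 - <<'E'
from h import *
st()
E
```

```text
tool_pos: [0.5058, 0.0601, 0.2244]
contact_force: [0.6, 0.6, -1.3]
tool_pos: [0.5056, 0.0569, 0.227]
contact_force: [-0.1, 0.0, -1.3]
tool_pos: [0.5053, 0.0536, 0.2295]
contact_force: [-0.3, -0.5, -0.8]
t 16.05 grasp [0.5062 0.0652 0.2445] S mm [-72.1   1.8 244.5] F [-0.28 -0.52 -0.81] w 0.0437 gf 12.0 toolx [ 0.061  0.786 -0.616] toolz [-0.047 -0.614 -0.788]
```

```bash
for i in 1; do
python3 -m inch '[[[-0.1,0,0],[0,0,0],-0.2],[[-0.1,0,0],[0,0,0],-0.2],[[-0.1,0,0],[0,0,0],-0.2],[[-0.1,0,0],[0,0,0],-0.2],[[0,0,0],[0,0,0],-0.2]]' 
python3 -m inch '[[[-0.2,0,0],[0,0,0],-0.2],[[-0.2,0,0],[0,0,0],-0.2],[[-0.3,0,0],[0,0,0],-0.2],[[-0.5,0,0],[0,0,0],-0.2],[[-0.5,0,0],[0,0,0],-0.2],[[-0.3,0,0],[0,0,0],-0.2],[[0,0,0],[0,0,0],-0.2],[[0,0,0],[0,0,0],-0.2],[[0,0,0],[0,0,0],-0.2]]' 14; done | grep -e tool -e con
python3 - <<'E'
from h import *
st(); need([.497,-.156,.31],-61.5,0)
E
```

```text
tool_pos: [0.5046, 0.0437, 0.2373]
contact_force: [-0.4, -0.1, -0.9]
tool_pos: [0.5009, -0.0029, 0.2736]
contact_force: [0.5, 0.6, -1.8]
t 17.22 grasp [0.5018 0.0087 0.2886] S mm [-128.8    1.9  288.6] F [ 0.5   0.65 -1.78] w 0.0439 gf 14.0 toolx [ 0.061  0.786 -0.615] toolz [-0.048 -0.613 -0.788]
shift units [-4.37  0.27  2.68] turn units [ 3.78  6.95 10.98]
```

Off the hook with no contact. Set upright and turn to the groove direction.

```bash
for i in 1; do
python3 -m inch '[[[0,0,0],[0,0.76,0],-0.2],[[0,0,0],[0,0.76,0],-0.2],[[0,0,0],[0,0.76,0],-0.2],[[0,0,0],[0,0.76,0],-0.2],[[0,0,0],[0,0.76,0],-0.2],[[0,0,0],[0,0.76,0],-0.2],[[0,0,0],[0,0.76,0],-0.2],[[0,0,0],[0,0.76,0],-0.2],[[0,0,0],[0,0.76,0],-0.2],[[0,0,0],[0,0.76,0],-0.2],[[0,0,0],[0,0,0],-0.2]]' 
python3 -m inch '[[[0,0,0],[0,0,0.95],-0.2],[[0,0,0],[0,0,0.95],-0.2],[[0,0,0],[0,0,0.95],-0.2],[[0,0,0],[0,0,0.95],-0.2],[[0,0,0],[0,0,0.95],-0.2],[[0,0,0],[0,0,0.95],-0.2],[[0,0,0],[0,0,0.95],-0.2],[[0,0,0],[0,0,0.95],-0.2],[[0,0,0],[0,0,0.95],-0.2],[[0,0,0],[0,0,0.95],-0.2],[[0,0,0],[0,0,0.95],-0.2],[[0,0,0],[0,0,0.95],-0.2],[[0,0,0],[0,0,0],-0.2]]'; done | grep -e tool -e con
python3 - <<'E'
from h import *
st(); need([.497,-.156,.21],-61.5,0)
E
```

```text
tool_pos: [0.5007, -0.0039, 0.2735]
contact_force: [0.2, -1.0, -1.1]
tool_pos: [0.5007, -0.0025, 0.2732]
contact_force: [-0.2, -0.8, -0.7]
t 19.22 grasp [ 0.5007 -0.0025  0.2922] S mm [-140.     2.   292.2] F [-0.17 -0.8  -0.75] w 0.044 gf 14.0 toolx [ 0.88   0.476 -0.002] toolz [-0.002 -0.002 -1.   ]
shift units [-2.53  4.44  2.75] turn units [ 0.01  0.03 -0.02]
```

```bash
for i in 1; do
python3 -m inch '[[[-0.25,0.44,0.2],[0,0,0],-0.2],[[-0.46,0.8,0.5],[0,0,0],-0.2],[[-0.46,0.8,0.5],[0,0,0],-0.2],[[-0.46,0.8,0.5],[0,0,0],-0.2],[[-0.46,0.8,0.5],[0,0,0],-0.2],[[-0.44,0.8,0.5],[0,0,0],-0.2],[[0,0,0],[0,0,0],-0.2],[[0,0,0],[0,0,0],-0.2],[[0,0,0],[0,0,0],-0.2]]' ; done | grep -e tool -e con
python3 - <<'E'
from h import *
st(); need([.497,-.156,.21],-61.5,0)
snap('side','side3'); snap('top','top3')
a=cv2.imread('pics/side3.png')[130:240,210:310]; b=cv2.imread('pics/top3.png')[120:230,270:370]
cv2.imwrite('pics/c3.png',np.hstack([cv2.resize(i,(400,440),interpolation=cv2.INTER_CUBIC) for i in(a,b)]))
E
```

```text
tool_pos: [0.498, -0.1557, 0.1927]
contact_force: [0.1, -0.2, -1.0]
t 19.97 grasp [ 0.4981 -0.1557  0.2117] S mm [-293.    -7.1  211.7] F [ 0.06 -0.19 -0.98] w 0.0439 gf 14.0 toolx [ 0.878  0.479 -0.001] toolz [-0.001 -0.    -1.   ]
shift units [-0.04 -0.01  0.06] turn units [-0.    0.01  0.03]
```

View pics/c3.png

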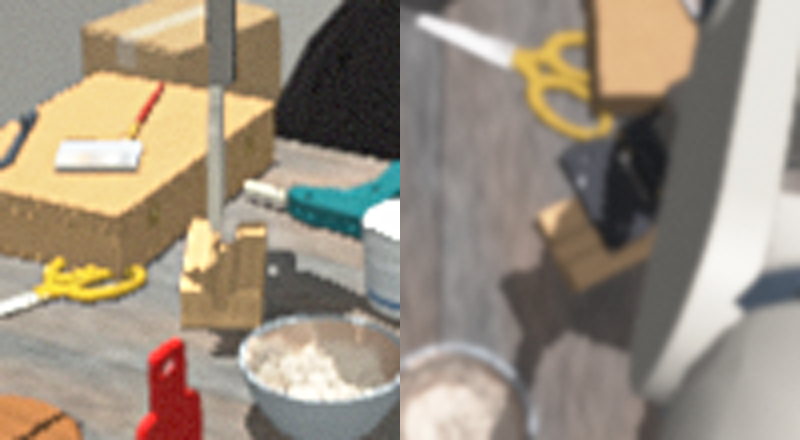

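Side view looks nearly along the groove; the board hangs edge-on above it. Zoom for the lateral offset.

```bash
python3 - <<'E'
from h import *
ims=[]
for s in('side0','side3'):
    im=np.load('pics/'+s+'.npz')['frame'][160:220,245:285,::-1]
    ims.append(cv2.resize(im,(400,600),interpolation=cv2.INTER_CUBIC))
cv2.imwrite('pics/c4.png',np.hstack(ims))
K=np.array([0,0])
p=env.observe()['tool_pos']; R=Ro.from_quat(env.observe()['ee_rot'])
g=p-R.apply([0,0,.019])
for off in(0,4e-3):
  for n,v in(('near low',[off,-.045,.139]),('near shoulder',[off,-.045,.039]),('near handle',[off,-.022,.03])):
    for dx in(-.005,.005):
      q=proj('side3',g+R.apply(np.array(v)+[dx,0,0])); print(off,n,dx,((q-[245,160]+.45)*10).round(0))
c=np.array([.497,-.156,0]);y=np.array([np.cos(np.radians(-61.5)),np.sin(np.radians(-61.5)),0]);x=np.array([-y[1],y[0],0])
for n,a,b,z in(('floor near L',.00625,-.065,.015),('floor near R',-.00625,-.065,.015),('mouth near L',.01225,-.065,.035),('mouthR',-.01225,-.065,.035),('far mouth L',.01225,.065,.035),('far mouth R',-.01225,.065,.035),('corner nL',.032,-.065,.035),('corner nR',-.032,-.065,.035),('foot nL',.032,-.065,0),('foot nR',-.032,-.065,0)):
    print(n,((proj('side0',c+x*a+y*b+[0,0,z])-[245,160]+.45)*10).round(0))
E
```

```text
0 near low -0.005 [220. 290.]
0 near low 0.005 [188. 290.]
0 near shoulder -0.005 [216.  -7.]
0 near shoulder 0.005 [183.  -7.]
0 near handle -0.005 [218. -62.]
0 near handle 0.005 [186. -62.]
0.004 near low -0.005 [207. 290.]
0.004 near low 0.005 [175. 290.]
0.004 near shoulder -0.005 [203.  -7.]
0.004 near shoulder 0.005 [170.  -7.]
0.004 near handle -0.005 [205. -62.]
0.004 near handle 0.005 [173. -62.]
floor near L [188. 484.]
floor near R [228. 484.]
mouth near L [168. 427.]
mouthR [246. 428.]
far mouth L [188. 252.]
far mouth R [259. 252.]
corner nL [105. 427.]
corner nR [309. 429.]
foot nL [108. 525.]
foot nR [310. 527.]
```

View pics/c4.png

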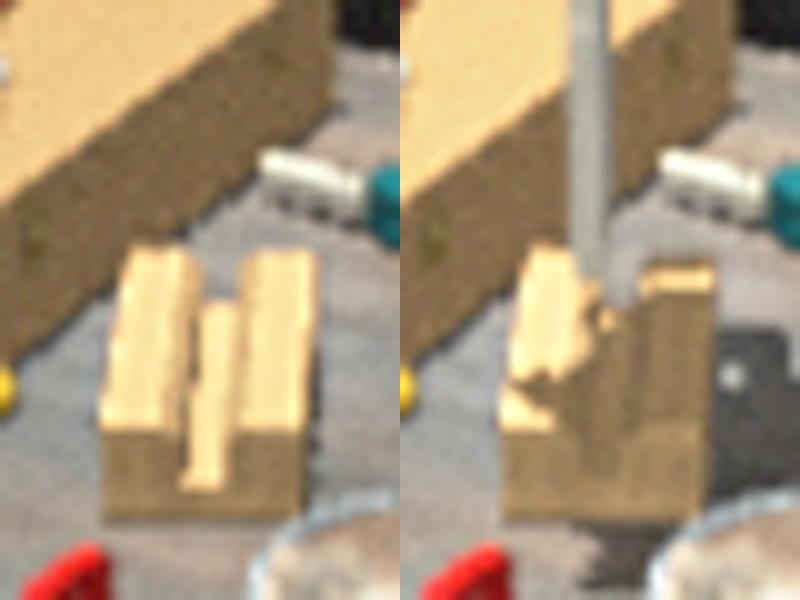

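Board edge in the zoom spans columns 170–208 (centre ~190). The groove floor centre is at ~203 near and ~221 far, so the board sits 4 mm too far along tool +x. Correct that and lower.

```bash
for i in 1; do
python3 -m inch '[[[-0.13,0,0.1],[0,0,0],-0.2],[[0,0,0.3],[0,0,0],-0.2],[[0,0,0.3],[0,0,0],-0.2],[[0,0,0.2],[0,0,0],-0.2],[[0,0,0.15],[0,0,0],-0.2],[[0,0,0],[0,0,0],-0.2],[[0,0,0],[0,0,0],-0.2]]' 
python3 -m inch '[[[0,0,0.07],[0,0,0],-0.2],[[0,0,0.07],[0,0,0],-0.2],[[0,0,0.06],[0,0,0],-0.2],[[0,0,0],[0,0,0],-0.2],[[0,0,0],[0,0,0],-0.2]]' 
python3 -m inch '[[[0,0,0.05],[0,0,0],-0.2],[[0,0,0.05],[0,0,0],-0.2],[[0,0,0],[0,0,0],-0.2],[[0,0,0],[0,0,0],-0.2]]' ; done | grep -e tool -e con
```

```text
tool_pos: [0.4944, -0.158, 0.1608]
contact_force: [-0.1, -0.3, -1.3]
tool_pos: [0.4945, -0.1581, 0.1552]
contact_force: [-1.0, 0.0, -1.1]
tool_pos: [0.4945, -0.158, 0.1522]
contact_force: [0.4, 0.9, -1.5]
```

```bash
for i in 1; do
python3 -m inch '[[[0,0,0.05],[0,0,0],-0.2],[[0,0,0.05],[0,0,0],-0.2],[[0,0,0],[0,0,0],-0.2],[[0,0,0],[0,0,0],-0.2]]' 
python3 -m inch '[[[0,0,0.05],[0,0,0],-0.2],[[0,0,0.05],[0,0,0],-0.2],[[0,0,0],[0,0,0],-0.2],[[0,0,0],[0,0,0],-0.2]]' 
python3 -m inch '[[[0,0,0.05],[0,0,0],-0.2],[[0,0,0.05],[0,0,0],-0.2],[[0,0,0],[0,0,0],-0.2],[[0,0,0],[0,0,0],-0.2]]' ; done | grep -e tool -e con
```

```text
tool_pos: [0.4945, -0.1581, 0.1492]
contact_force: [-0.5, -0.8, -1.0]
tool_pos: [0.4943, -0.158, 0.146]
contact_force: [-1.5, -0.6, -1.5]
tool_pos: [0.4944, -0.158, 0.143]
contact_force: [-0.9, -0.5, -1.3]
```

```bash
for i in 1; do
python3 -m inch '[[[0,0,0.05],[0,0,0],-0.2],[[0,0,0.05],[0,0,0],-0.2],[[0,0,0],[0,0,0],-0.2],[[0,0,0],[0,0,0],-0.2]]' 
python3 -m inch '[[[0,0,0.05],[0,0,0],-0.2],[[0,0,0.04],[0,0,0],-0.2],[[0,0,0],[0,0,0],-0.2],[[0,0,0],[0,0,0],-0.2]]' 
python3 -m inch '[[[0,0,0.03],[0,0,0],-0.2],[[0,0,0],[0,0,0],-0.2],[[0,0,0],[0,0,0],-0.2]]' ; done | grep -e tool -e con
```

```text
tool_pos: [0.4945, -0.158, 0.1401]
contact_force: [-2.0, -0.7, -2.5]
tool_pos: [0.4945, -0.1581, 0.1374]
contact_force: [-1.3, -0.0, -1.8]
tool_pos: [0.4945, -0.1581, 0.1366]
contact_force: [0.0, -1.5, -1.6]
```

```bash
for i in 1; do
python3 -m inch '[[[0,0,0.03],[0,0,0],-0.2],[[0,0,0],[0,0,0],-0.2],[[0,0,0],[0,0,0],-0.2]]' 
python3 -m inch '[[[0,0,0.03],[0,0,0],-0.2],[[0,0,0],[0,0,0],-0.2],[[0,0,0],[0,0,0],-0.2]]' ; done | grep -e tool -e con
```

```text
tool_pos: [0.4945, -0.1581, 0.1357]
contact_force: [0.3, -1.1, -2.1]
tool_pos: [0.4948, -0.1581, 0.1352]
contact_force: [-0.5, 0.1, 4.4]
```

Floor felt at the expected height. Release and retreat.

```bash
for i in 1; do
python3 -m inch '[[[0,0,0],[0,0,0],0.0],[[0,0,0],[0,0,0],0.1],[[0,0,0],[0,0,0],0.2],[[0,0,0],[0,0,0],0.4],[[0,0,0],[0,0,0],0.6],[[0,0,0],[0,0,0],0.6],[[0,0,0],[0,0,0],0.6],[[0,0,-0.2],[0,0,0],0.6],[[0,0,-0.4],[0,0,0],0.6],[[0,0,-0.8],[0,0,0],0.6],[[0,0,-1],[0,0,0],0.6],[[0,0,-1],[0,0,0],0.6],[[0,0,-1],[0,0,0],0.6],[[0,0,0],[0,0,0],0.6],[[0,0,0],[0,0,0],0.6]]'; done
python3 - <<'E'
from h import *
snap('side','side5',(200,130,300,230),6)
E
```

```text
time_s: 25.07
tool_pos: [0.4956, -0.1584, 0.269]
ee_rot: [0.969, 0.247, 0.002, 0.001]
contact_force: [-0.1, -0.4, -0.6]
width: 0.0739
grasp_force: 0.0
```

View pics/side5.png

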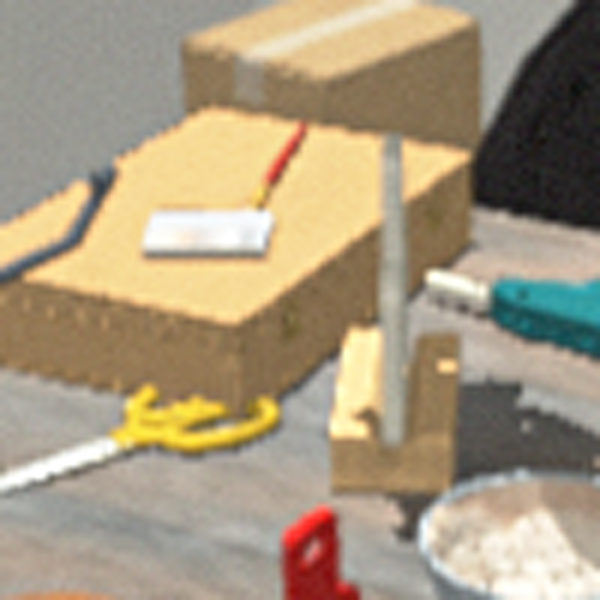

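The board stands upright in the groove (edge at (393,140)–(395,440)), and the gripper is clear above it.

```bash
python3 -c "
from bench import env
print(env.job_done())"
```

```text
the job is handed in; nothing more can be done
None
```

The board came off the hook by feel, with the wrist force peaking at about 12 N. It now stands upright and released on the floor of the painting block's groove, and the job is handed in; hand-in gave no verdict.

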